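# Click the tray onto the tea stand and set a cup on it

### The job

Put the tea stand in the cupboard together: pick up the square wooden tray by its steel hub, slide the hub down the stand's upright spigot past the sprung balls until it clicks and the tray sits fully home on the stop disc, feeling your way and pressing with no more than 18 N. Then take the small glass cup off the steel saucer and set it down softly, upright, with its whole foot on the tray. Let go of everything and leave the other things in the cupboard where they stand.

Things in the scene. Friction and masses are not known exactly. Their poses are not given: they have to be found in the camera images.
- stand: Foot of the tea stand: steel disc 124 mm across, fixed upright on the shelf; origin at the centre of its underside, z up. On its axis a telescopic stem carries a black stop disc (72 mm across, 6 mm thick). The disc's top face is anywhere from 36 to 86 mm above the shelf: the height differs each time, is not reported and must be felt. The disc does not give.
- stop_low (a point): Point on the stand's axis 36 mm above the shelf, the lowest height of the stop disc's top face (it is 0 to 50 mm higher). From the disc a polished steel spigot 18 mm thick rises 59 mm, its last 7 mm tapering to 10 mm. When the hub is home, the spigot stands 17 mm out of it.
- balls_low (a point): Point on the stand's axis 46 mm above stop_low. Two sprung steel balls stick out 3.5 mm from the spigot's sides, centred 46 mm above the stop disc (so 0 to 50 mm above this point). The hub meets them with the tray's underside about 46 mm above the disc; the next 4 mm takes 6 to 12 N, tray weight included, then 1 to 4 N of drag until they snap out over the hub's top in the last 5 mm (the click), pulling the tray down.
- tray_hub (a point): Centre of the tray's steel hub (a sleeve), half-way up, 21 mm above the tray's underside; z up along the hub, x and y along the tray's sides. Wooden board 170 x 170 x 6 mm, edge lip to 11 mm above the underside, lying flat. Hub 30 mm outside, from the underside to 42 mm above it, bored through 20 mm wide, flared to 28 mm over its lowest 5 mm. About 0.35 kg.
- cup_mid (a point): Centre of the small glass cup (the smaller of the two, the one on the steel saucer), on its axis half-way up (32.5 mm above its foot), z up. No handle, 65 mm tall, 46 mm across at the foot, 48 mm half-way, 52 mm at the rim, wall 3 mm, about 0.12 kg.
- saucer: Flat steel saucer, 140 mm across, inside 4 mm and rim 8 mm above the shelf, resting on the shelf with the small cup in its middle; origin at the centre of its underside. It may shift a little but is to stay there.
- big_cup: The bigger glass cup, 90 mm tall, 74 mm across at the rim; origin under its centre. Leave alone.
- jar: Amber glass jar, 64 mm across, 100 mm tall; origin under its centre. Leave alone.
- spoon: Steel spoon, 150 mm long, lying flat along its own x; origin under its middle. Leave alone, like the row behind it along the shelf's far edge, which stands beyond x = 0.69 m: a green ceramic teapot (123 mm tall), a small stainless milk pan (77 mm) and a blue plastic caddy with a raised flap (143 mm).
Things that resemble listed ones, but are neither listed nor needed, are in the scene too. Leave any red look-alike of the part that bears cup_mid alone.

How it is judged (in metres and radians):
On the way:
1. the tray has clicked home: its hub is on the spigot and its underside is on the stop disc, before the cup is moved (horizontal distance between tray_hub and stand below 0.004 m and angle between tray_hub's own z axis and vertical below 0.06 rad and z of stem_c0 in the frame of tray_hub between -0.0262 and -0.021 m and distance of cup_mid from where it was at the start of the episode below 0.03 m), for 0.2 s.
At the end, for the whole second after the job is handed in: Tray underside within 2 mm of the stop disc, hub within 4 mm of the stand axis, level within 0.06 rad; small cup on the tray, upright within 0.12 rad, centre within 60 mm of the hub axis along each side of the tray; all at rest, bystanders within 30 mm of their start, saucer within 50 mm (horizontal distance between tray_hub and stand below 0.004 m and angle between tray_hub's own z axis and vertical below 0.06 rad and z of stem_c0 in the frame of tray_hub between -0.0262 and -0.021 m and x of cup_mid in the frame of tray_hub between -0.06 and 0.06 m and y of cup_mid in the frame of tray_hub between -0.06 and 0.06 m and z of cup_mid in the frame of tray_hub between 0.0125 and 0.0235 m and angle between cup_mid's own z axis and vertical below 0.12 rad and distance of cup_mid from where it was at the start of the episode above 0.1 m and contact force between cup and tray above 0.3 N and linear speed of each of cup, tray below 0.02 m/s); the robot touches nothing.
It fails at once if the tray is pressed or dropped onto the stop disc or the spigot with more than 28 N, its weight and the balls' push included (contact force between tray and stem_c0 above 28 N or contact force between tray and stem_c1 above 28 N or contact force between tray and stem_c2 above 28 N).
It fails at once if the cup is dropped or knocked onto the tray (more than 30 N) (contact force between cup and tray above 30 N).
It fails at once if the small cup is tipped over (angle between cup_mid's own z axis and vertical above 0.6 rad).
It fails at once if a bystander is pushed away or knocked over (distance of any of teapot_c0, milk_pan_c0, caddy_c0, big_cup, jar, spoon from where it was at the start of the episode above 0.03 m or distance of saucer from where it was at the start of the episode above 0.05 m or angle between any of big_cup, jar's own z axis and vertical above 0.4 rad).
It also fails if it takes over 72 s, if anything falls off the work surface, if the arm or the gripper's body presses on something with over 40 N, if the wrist force passes 120 N, or if a joint passes its speed limit or range.

### The arm

A 6-joint arm with a two-finger parallel gripper is mounted at the origin on the work surface. World frame = base frame: x ahead of the robot, y to its left, z up, the work surface at z = 0. Lengths are in mm, angles in rad, forces in N, time in s.
With the tool pointing down it reaches from about 275 to 725 mm from the base axis. Payload 5.6 kg.
Tool frame: the origin (TCP) lies between the finger pads; the fingertips stand tip_reach ahead of it and the grasp point (between the pads) is the TCP (tip_reach is the distance from the TCP to the fingertips, in mm); y points along the fingers, x is the direction in which the jaws open and shut, and the axes are right-handed (so a half turn about y gives the same grasp; the last joint's range is limited). The gripper opens to 85 mm and grips with 20 to 120 N. Pads are 22 mm wide; open, the fingers measure 114 mm over their backs; the gripper's body (76 mm by 85 mm) begins 54 mm behind the grasp point. The pads swing forward as they close: fully open they stand 13 mm farther back than shut.
Start: joints at [1.515, 0.255, 0.108, 0, -1.424, -0.285], TCP at [183.805, 518.371, 250.283] pointing down, gripper open.
Joint ranges: [-2.95, 2.95], [-1.21, 1.97], [-1.09, 1.5], [-2.87, 1.71], [-2.94, -0.07], [-3.05, 3.05]. Speed limits (rad/s): [2.57, 2.57, 3.14, 3.14, 3.14, 3.14].

### API

Orientations are given as a unit quaternion [x, y, z, w].
In Python, from plant import * gives the robot as it stands.
- The arm moves only by the shell command python3 -m pendant 'ROWS'. ROWS is JSON, a list of rows, each an object of numbers: "dx", "dy", "dz": the shift along the tool's x, y, z in mm; "rx", "ry", "rz": the turn, a rotation vector about the tool's x, y, z in rad; "fingers": the opening, from 0 (shut) to 1 (fully open). In form: [{"dx": .., "dy": .., "dz": .., "rx": .., "ry": .., "rz": .., "fingers": ..}, ...]. A call has 1 to 10 rows; each row is the pose to reach, as a shift and turn from the pose measured when the call began, along the tool's axes at that moment; what a row does not reach only later rows make up. A row lasts 1/8 s, in which the tool goes at most 62.5 mm and 10.7 degrees, less where a joint would pass 70% of its speed; a pose out of reach is approached as far as the arm can. A call with a gripper value outside its range is refused whole. The fingers move at their own pace and stop on an object; the grip force is fixed at half the most. Time passes only in rows, so rows that repeat a pose let the fingers close. It gives the time, the measured TCP pose, the force and the opening at its end, in the units of the state.
- read_state(): the state, without advancing time (a new reading comes with each control period).
- read_camera(name): name is "scene" or "top" or "wrist"; returns a dict with "img" (400x640x3 uint8, red, green, blue), "mtx" (3x3 intrinsics, pixels), "R" (3x3) and "t" (3): a world point X has camera coordinates R X + t; the wrist camera has in their place "T_tool_cam" (4x4, takes a point from camera to tool coordinates, whose origin is the TCP and whose axes are the tool frame's). Camera axes: x right, y down, z forward; pixel columns grow to the right and rows downward; lengths in mm; the calibration is good to about 2 mm. The wrist camera is an equidistant fisheye: a pixel r from the principal point sees the ray r / f radians off the axis. A picture is of the moment at which its call begins: read the wrist's pose just before it. There is no depth.
- sign_off(): hands the job in, once; it reports no verdict.
Trained networks look in a picture, given as the dict that the camera call returned (one of the last four; its "shot" number tells which), for a name from the list of things; names that differ only in an ending like _2 or _b are one class to them, and where a whole thing is asked for, a point or a joint stands for the part that bears it (a point fixed in the world has none). Each returns a list of dicts, best first, with "p" (0 to 1); they miss things now and then, are a little off and sometimes report something else, mostly with a low value. They report only what shows in the picture. A call takes as long as a camera call. They do not tell look-alikes from the thing itself.
- find_in(picture, name): "position" ([column, row] as shares, 0 to 1, of the picture: columns of its width, rows of its height, amid what is visible of it).
- spot_point(picture, name): "position" ([column, row] as shares, 0 to 1, of the picture: columns of its width, rows of its height: a listed point, or the origin of a listed thing).
The state is a dict: "clock": time; "joints": joint angles; "qd": joint speeds; "effort": joint torques, N m; "ee_pos": TCP position; "tcp_rot": TCP orientation; "contact_force": force on the tool from outside, world axes, zero at the start; "moment": the same for the moment, N m; "gripper_width": finger opening in mm.
Only numpy, scipy, OpenCV 4.12 (cv2) and the standard library are available. Lean on these libraries where they do the work, as an engineer would, in place of code of your own. Each camera call takes 0.05 s, during which the arm holds its last target. There are 200 camera calls.

## Working session

There is one attempt and no reset: what is moved stays moved. The work goes in short steps, Python scripts to look and compute and a shell command to move; the robot and the scene stay as the last step left them, time stands still between calls to the robot, and variables do not carry over. Pictures are saved under pics/ and viewed, about 8 in all and at most 12, crops included, and the job is handed in when it is done.

```bash
mkdir -p pics; cat > h.py <<'E'
from plant import *
import numpy as np, cv2
from scipy.spatial.transform import Rotation as Ro
def save(im,n): cv2.imwrite(f'pics/{n}.png',im['img'][:,:,::-1])
def ray(p,px,st=None):
    K=np.array(p['mtx'])
    x=(px[0]-K[0,2])/K[0,0]; y=(px[1]-K[1,2])/K[1,1]
    if 'R' in p:
        R=np.array(p['R']);t=np.array(p['t']); d=R.T@np.array([x,y,1]); o=-R.T@t
    else:
        r=np.hypot(x,y); s=np.sin(r)/r if r>1e-9 else 1
        T=np.array(p['T_tool_cam']); Rt=Ro.from_quat(st['tcp_rot']).as_matrix()
        d=Rt@T[:3,:3]@np.array([x*s,y*s,np.cos(r)]); o=Rt@T[:3,3]+np.array(st['ee_pos'])
    return o,d/np.linalg.norm(d)
def atz(p,px,z,st=None):
    o,d=ray(p,px,st); return o+d*(z-o[2])/d[2]
def tri(rays):
    A=sum(np.eye(3)-np.outer(d,d) for o,d in rays); b=sum((np.eye(3)-np.outer(d,d))@o for o,d in rays)
    X=np.linalg.solve(A,b); return X,[np.linalg.norm(np.cross(X-o,d)) for o,d in rays]
def px(pos): return np.array(pos)*[640,400]
E
python3 - <<'E'
from h import *
st=read_state(); print(st)
P={n:read_camera(n) for n in('scene','top','wrist')}
save({'img':np.hstack([P['scene']['img']])},'s1'); save(P['top'],'t1'); save(P['wrist'],'w1')
print(P['wrist']['T_tool_cam'])
Z={'stand':0,'stop_low':36,'balls_low':82,'tray_hub':21,'cup_mid':36.5,'saucer':0,'big_cup':0,'jar':0,'spoon':0}
for n in Z:
  for c in P:
    for r in spot_point(P[c],n)[:3]:
        if r['p']>.2: q=px(r['position']); print(n,c,round(r['p'],2),q.round(),atz(P[c],q,Z[n],st).round(1))
E
```

```text
{'clock': 0.0, 'joints': array([ 1.51459213e+00,  2.55776331e-01,  1.06979541e-01, -4.73965368e-04,
       -1.42389379e+00, -2.84602167e-01]), 'qd': array([-0.00074667, -0.0001583 ,  0.00049411, -0.00227997,  0.00080643,
        0.00035261]), 'effort': array([-7.88582711e-04, -3.86633921e+01,  2.37947595e+01,  5.36540285e+00,
       -6.10058836e-03, -4.40149080e-06]), 'ee_pos': array([183.62462814, 517.9485957 , 249.3705124 ]), 'tcp_rot': array([ 0.40849433, -0.5771407 ,  0.57798342, -0.40740172]), 'contact_force': array([-0.88310656,  0.58918029, -0.08460131]), 'moment': array([-0.00180676,  0.0119131 ,  0.05312894]), 'gripper_width': 86.02333430135474}
[[ 9.99999703e-01  4.65220188e-04 -6.15096207e-04  2.72457854e-01]
 [ 7.28010447e-04 -3.06232026e-01  9.51956625e-01 -1.23260423e+02]
 [ 2.54507282e-04 -9.51956790e-01 -3.06232274e-01  7.79722602e+01]
 [ 0.00000000e+00  0.00000000e+00  0.00000000e+00  1.00000000e+00]]
stand scene 0.9 [398. 307.] [581.2 253.5   0. ]
stand scene 0.61 [258. 254.] [ 723.7 -123.4   -0. ]
stand top 0.7 [207. 195.] [580.7 254.8  -0. ]
stop_low scene 0.84 [3
[... 388 characters left out ...]
21. ]
cup_mid scene 0.7 [319. 316.] [761.7 164.3  36.5]
cup_mid scene 0.64 [332. 243.] [569.1   7.7  36.5]
cup_mid scene 0.61 [430. 242.] [370.4 182.9  36.5]
cup_mid top 0.88 [239. 134.] [754.8 160.8  36.5]
cup_mid top 0.78 [220. 265.] [378.5 196.8  36.5]
cup_mid top 0.62 [295. 193.] [580.4  -5.1  36.5]
saucer scene 0.86 [328. 254.] [579.6   5.    0. ]
saucer top 0.96 [291. 201.] [564.6   6.9   0. ]
big_cup scene 0.55 [367. 214.] [373.4 -43.7   0. ]
big_cup top 0.73 [308. 267.] [373.4 -43.6   0. ]
jar scene 0.7 [262. 176.] [ 485.6 -425.8    0. ]
jar top 0.59 [443. 233.] [ 469.9 -431.1    0. ]
spoon scene 0.81 [258. 256.] [ 727.9 -118.3    0. ]
spoon top 0.9 [338. 146.] [ 731.6 -131.8    0. ]
```

View pictures.

View pics/s1.png

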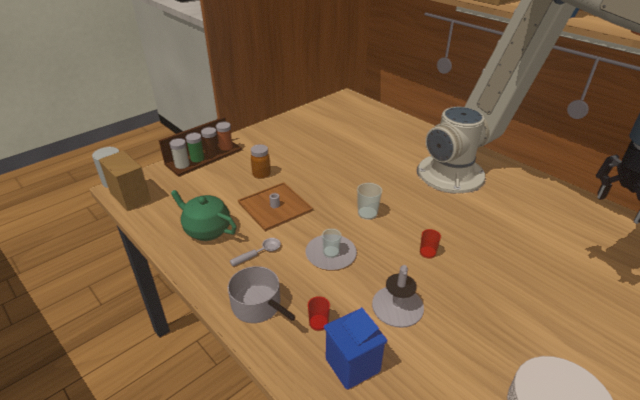

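View pics/t1.png

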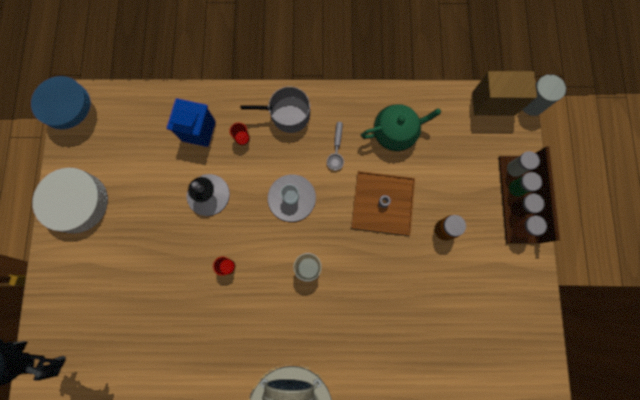

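The scene image shows the stand foot at (398,307), spigot tip (404,267), hub (274,200), glass cup (331,243) and red look-alikes at (430,243) and (319,313). In the top image they are foot (208,195), hub (385,201) and cup (290,196). The network fixes agree with these. I'll move over the stand for a close look.

```bash
python3 -m pendant '[{"dx":16,"dy":0,"dz":60,"ry":-0.1},{"dx":30,"dz":118,"ry":-0.2},{"dx":44,"dz":176,"ry":-0.34},{"dx":58,"dz":234,"ry":-0.34},{"dx":72,"dz":292,"ry":-0.34},{"dx":87,"dz":350,"ry":-0.34},{"dx":102,"dz":408,"ry":-0.34},{"dx":116,"dz":462,"ry":-0.34},{"dx":116,"dz":462,"ry":-0.34},{"dx":116,"dz":462,"ry":-0.34}]'
python3 - <<'E'
from h import *
print(tip_reach)
s=read_state(); p=read_camera('wrist'); save(p,'w2')
print(s['clock'],s['ee_pos'],Ro.from_quat(s['tcp_rot']).as_matrix().round(3),s['qd'].round(3),s['contact_force'],s['joints'].round(2))
for n,z in(('stand',0),('stop_low',36),('balls_low',82)):
  for r in spot_point(p,n)[:3]: q=px(r['position']); print(n,r['p'],q,atz(p,q,z,s).round(1))
E
```

```text
19.0
1.5 [183.81307687 518.3542345  250.26641918] [[-0.334 -0.     0.942]
 [-0.942 -0.    -0.334]
 [ 0.    -1.     0.   ]] [-0.001  0.001 -0.001 -0.001 -0.002  0.001] [-0.48041825 -0.19658723  0.11254386] [ 1.51  0.26  0.11 -0.   -1.42 -0.28]validation failed for argument at $[0]...
```

View pics/w2.png

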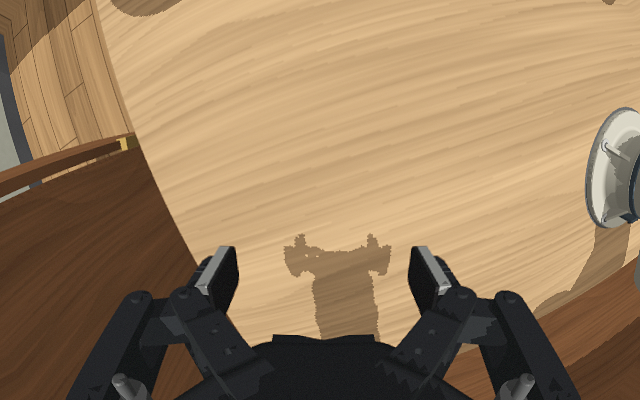

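The move was refused, apparently because every row needs all seven keys. This picture only shows the fingers, with the pads near (225,270) and (430,270), and the robot base at right. I'll resend the full rows.

```bash
python3 -m pendant '[{"dx":16,"dy":0,"dz":60,"rx":0,"ry":-0.1,"rz":0,"fingers":1},{"dx":30,"dy":0,"dz":118,"rx":0,"ry":-0.2,"rz":0,"fingers":1},{"dx":44,"dy":0,"dz":176,"rx":0,"ry":-0.34,"rz":0,"fingers":1},{"dx":58,"dy":0,"dz":234,"rx":0,"ry":-0.34,"rz":0,"fingers":1},{"dx":72,"dy":0,"dz":292,"rx":0,"ry":-0.34,"rz":0,"fingers":1},{"dx":87,"dy":0,"dz":350,"rx":0,"ry":-0.34,"rz":0,"fingers":1},{"dx":102,"dy":0,"dz":408,"rx":0,"ry":-0.34,"rz":0,"fingers":1},{"dx":116,"dy":0,"dz":462,"rx":0,"ry":-0.34,"rz":0,"fingers":1},{"dx":116,"dy":0,"dz":462,"rx":0,"ry":-0.34,"rz":0,"fingers":1},{"dx":116,"dy":0,"dz":462,"rx":0,"ry":-0.34,"rz":0,"fingers":1}]'
python3 - <<'E'
from h import *
s=read_state(); p=read_camera('wrist'); save(p,'w3')
print(s['clock'],s['ee_pos'],Ro.from_quat(s['tcp_rot']).as_matrix().round(3),s['qd'].round(3),s['contact_force'],s['joints'].round(2))
for n,z in(('stand',0),('stop_low',36),('balls_low',82)):
  for r in spot_point(p,n)[:3]: q=px(r['position']); print(n,r['p'],q,atz(p,q,z,s).round(1))
E
```

```text
clock: 2.95
ee_pos: [580.4, 254.5, 250.0]
tcp_rot: [-0.5, 0.5, -0.5, 0.499]
contact_force: [0.1, -0.7, -0.2]
gripper_width: 85.5
2.95 [580.42060391 254.53559822 249.98345349] [[-0.001 -0.001  1.   ]
 [-1.    -0.    -0.001]
 [ 0.    -1.    -0.001]] [ 0.027 -0.019 -0.009 -0.     0.001 -0.001] [ 0.10457527 -0.65602418 -0.1756094 ] [ 0.66  0.43  0.35 -0.   -1.5   0.91]
```

View pics/w3.png

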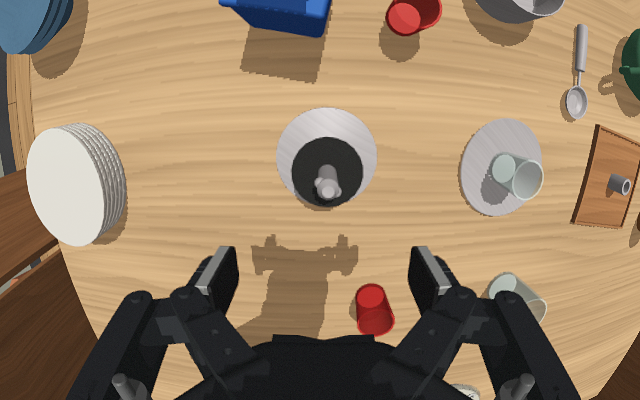

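Wrist view: foot disc centred about (326,156), black stop disc (292–363, 137–209), spigot tip near (328,188), and the cup on the saucer at right. I'll fit the circles using the known sizes.

```bash
cat >> h.py <<'E'
from scipy.optimize import least_squares
def blob(mask,seed):
    n,l=cv2.connectedComponents(mask.astype(np.uint8)); m=(l==l[seed[1],seed[0]]).astype(np.uint8)
    c=max(cv2.findContours(m,cv2.RETR_EXTERNAL,cv2.CHAIN_APPROX_NONE)[0],key=len)
    return cv2.convexHull(c)[:,0,:].astype(float), m.sum()
def circ(p,s,pts,r,z=None):
    rs=[ray(p,q,s) for q in pts]
    def f(v):
        h=v[2] if z is None else z
        X=np.array([o+d*(h-o[2])/d[2] for o,d in rs]); return np.hypot(X[:,0]-v[0],X[:,1]-v[1])-r
    x0=atz(p,pts.mean(0),40,s); v0=[x0[0],x0[1]]+([40] if z is None else [])
    q=least_squares(f,v0,loss='soft_l1'); return q.x.round(2),np.abs(q.fun).mean().round(2)
E
python3 - <<'E'
from h import *
s=read_state(); p=read_camera('wrist'); im=p['img'].astype(int)
hsv=cv2.cvtColor(p['img'],cv2.COLOR_RGB2HSV)
print(s['ee_pos'])
for t in(50,70,90):
  pts,a=blob(im.max(2)<t,(315,155)); print('disc',a,pts.min(0),pts.max(0),circ(p,s,pts,36))
for t in(30,50):
  pts,a=blob((hsv[...,1]<t)&(im.max(2)>90),(326,118)); print('foot',a,pts.min(0),pts.max(0),circ(p,s,pts,62),circ(p,s,pts,62,0),circ(p,s,pts,62,6))
for q in((328,188),(320,180),(315,155),(326,118),(300,60),(326,192)): print(q,im[q[1],q[0]])
cv2.imwrite('pics/c1.png',cv2.resize(p['img'][95:220,260:390,::-1],None,fx=5,fy=4.6,interpolation=cv2.INTER_CUBIC))
E
```

```text
[579.71195589 255.53966299 250.77305478]
disc 2913 [293. 136.] [362. 205.] (array([644.02, 222.13, 374.07]), np.float64(0.0))
disc 3141 [293. 136.] [363. 205.] (array([580.72, 250.47,  70.69]), np.float64(0.19))
disc 3247 [293. 136.] [363. 205.] (array([581.24, 250.64,  73.15]), np.float64(0.19))
foot 3840 [277. 107.] [377. 201.] (array([5.8150e+02, 2.5054e+02, 4.0000e-01]), np.float64(0.17)) (array([581.44, 250.54]), np.float64(0.17)) (array([582.17, 250.6 ]), np.float64(0.87))
foot 3929 [277. 107.] [377. 202.] (array([581.96, 250.51,   2.8 ]), np.float64(0.13)) (array([581.53, 250.44]), np.float64(0.45)) (array([582.45, 250.6 ]), np.float64(0.52))
(328, 188) [188 184 181]
(320, 180) [192 186 186]
(315, 155) [46 45 47]
(326, 118) [220 215 215]
(300, 60) [126 100  70]
(326, 192) [193 188 186]
```

View pics/c1.png

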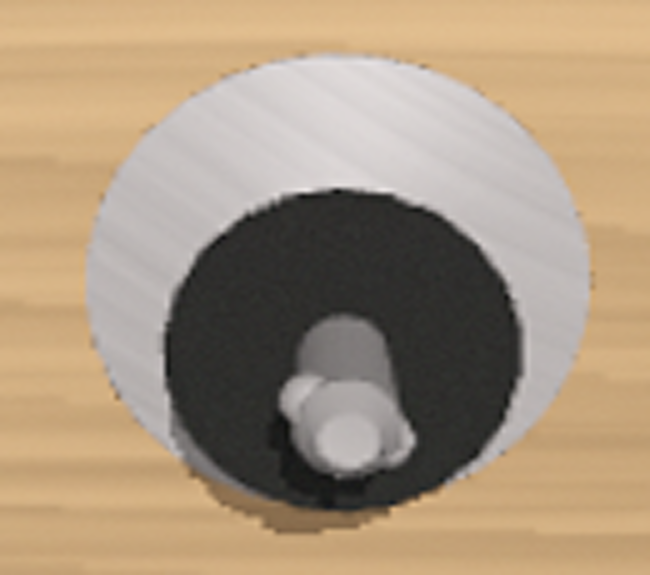

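The disc fits are consistent: axis ≈ (581.5, 250.5), stop disc top ≈ 72 mm (±3), and the foot fit gives z≈0 as it should. Next, over to the tray.

```bash
python3 -m pendant '[{"dx":60,"dy":0,"dz":-3,"rx":0,"ry":0,"rz":0,"fingers":1},{"dx":120,"dy":0,"dz":-6,"rx":0,"ry":0,"rz":0,"fingers":1},{"dx":180,"dy":0,"dz":-10,"rx":0,"ry":0,"rz":0,"fingers":1},{"dx":240,"dy":0,"dz":-13,"rx":0,"ry":0,"rz":0,"fingers":1},{"dx":300,"dy":0,"dz":-15,"rx":0,"ry":0,"rz":0,"fingers":1},{"dx":360,"dy":0,"dz":-18,"rx":0,"ry":0,"rz":0,"fingers":1},{"dx":420,"dy":0,"dz":-18,"rx":0,"ry":0,"rz":0,"fingers":1},{"dx":480,"dy":0,"dz":-18,"rx":0,"ry":0,"rz":0,"fingers":1},{"dx":511,"dy":0,"dz":-18,"rx":0,"ry":0,"rz":0,"fingers":1},{"dx":511,"dy":0,"dz":-18,"rx":0,"ry":0,"rz":0,"fingers":1}]'
python3 - <<'E'
from h import *
for i in range(3):
  s=read_state(); p=read_camera('wrist'); print(s['clock'],s['ee_pos'].round(1),s['qd'].round(3).max(),s['contact_force'].round(1),Ro.from_quat(s['tcp_rot']).as_matrix().round(3)[2])
cv2.imwrite('pics/w4.png',p['img'][:,:,::-1])
for n,z in(('tray_hub',21),('cup_mid',36.5),('saucer',0)):
  for r in spot_point(p,n)[:3]: q=px(r['position']); print(n,r['p'],q,atz(p,q,z,s).round(1))
E
```

```text
clock: 4.45
ee_pos: [561.8, -257.0, 250.2]
tcp_rot: [-0.5, 0.5, -0.5, 0.5]
contact_force: [-0.1, 1.4, -0.3]
gripper_width: 85.2
4.45 [ 561.8 -257.   250.2] 0.047 [-0.1  1.4 -0.3] [-0. -1.  0.]
4.5 [ 562.  -255.7  250.4] 0.031 [-0.1  0.2 -0.5] [-0.001 -1.     0.   ]
4.55 [ 562.2 -254.9  250.6] 0.019 [ 0.4  0.1 -0. ] [-0.001 -1.     0.001]
tray_hub 0.91 [330.176 166.52 ] [ 557.2 -263.2   21. ]
cup_mid 0.93 [ 74.176 277.   ] [374.1 178.1  36.5]
cup_mid 0.85 [120.192 159.32 ] [574.8   8.4  36.5]
cup_mid 0.56 [45.376 43.   ] [758.8 151.5  36.5]
saucer 0.6 [139.072 152.32 ] [5.763e+02 4.000e-01 0.000e+00]
```

View pics/w4.png

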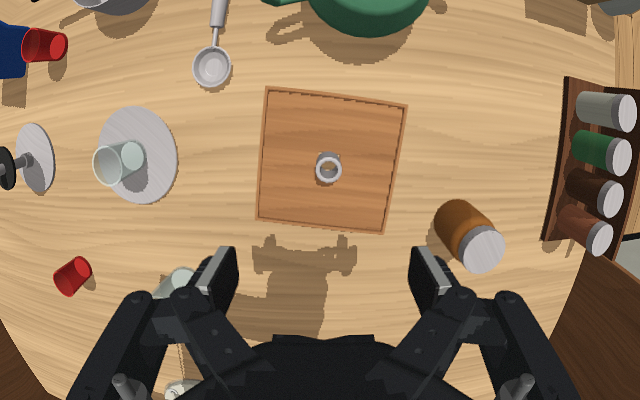

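Wrist view: tray corners (266,87), (408,106), (384,234) and (256,218), hub ring about (328,169), jar at (470,240), well clear of the fingers.

```bash
python3 - <<'E'
from h import *
for i in range(3): p=read_camera('wrist')
s=read_state(); p=read_camera('wrist'); print(s['ee_pos'].round(1),s['qd'].round(3))
im=p['img'].astype(int); hsv=cv2.cvtColor(p['img'],cv2.COLOR_RGB2HSV)
pts=np.argwhere((hsv[150:190,310:350,1]<70)&(im[150:190,310:350].max(2)>130))[:,::-1]+[310,150]
print(len(pts),pts.min(0),pts.max(0),atz(p,(328,169),42,s))
ring,_=blob((hsv[...,1]<70)&(im.max(2)>130),tuple(pts[len(pts)//2]))
print(ring.min(0),ring.max(0),circ(p,s,ring,15,42))
c=np.array([atz(p,q,11,s) for q in((266,87),(408,106),(384,234),(256,218))]); print(c.round(1),c.mean(0).round(1))
e=c[1]-c[0];print(np.linalg.norm(e),np.degrees(np.arctan2(e[1],e[0])),np.degrees(np.arctan2(*(c[2]-c[1])[1::-1])))
cv2.imwrite('pics/c2.png',cv2.resize(p['img'][145:195,300:360,::-1],None,fx=8,fy=8))
for n,z in(('cup_mid',36.5),('saucer',0)):
  pass
E
```

```text
[ 562.4 -254.8  250.7] [-0.005  0.001  0.003  0.002  0.     0.001]
362 [316 151] [341 182] [ 559.37534856 -260.27614256   42.        ]
[316. 157.] [341. 182.] (array([ 558.98, -260.88]), np.float64(0.27))
[[ 650.8 -188.2   11. ]
 [ 630.1 -355.4   11. ]
 [ 464.8 -335.2   11. ]
 [ 487.2 -168.5   11. ]] [ 558.2 -261.8   11. ]
168.48819307494725 -97.06101287816143 173.00845149951004
```

```bash
python3 -m pendant '[{"dx":6,"dy":50,"dz":-3.5,"rx":0,"ry":0.123,"rz":0,"fingers":1},{"dx":6,"dy":105,"dz":-3.5,"rx":0,"ry":0.123,"rz":0,"fingers":1},{"dx":6,"dy":150,"dz":-3.5,"rx":0,"ry":0.123,"rz":0,"fingers":1},{"dx":6,"dy":150,"dz":-3.5,"rx":0,"ry":0.123,"rz":0,"fingers":1},{"dx":6,"dy":150,"dz":-3.5,"rx":0,"ry":0.123,"rz":0,"fingers":1}]'
python3 - <<'E'
from h import *
for i in range(2): p=read_camera('wrist')
s=read_state(); p=read_camera('wrist'); print(s['ee_pos'].round(1),s['qd'].round(3).max(), s['contact_force'])
im=p['img'].astype(int); hsv=cv2.cvtColor(p['img'],cv2.COLOR_RGB2HSV); save(p,'w5')
d=atz
for q in((320,200),(320,220),(320,240)): print(q,atz(p,q,42,s).round(1))
m=(hsv[...,1]<70)&(im.max(2)>120); m[:, :250]=0; m[:,390:]=0; m[:120]=0;m[330:]=0
n,l,st,ce=cv2.connectedComponentsWithStats(m.astype(np.uint8))
for k in range(1,n):
  if st[k,4]>100: print(st[k],ce[k])
E
```

```text
clock: 5.58
ee_pos: [560.3, -261.5, 103.0]
tcp_rot: [0.468, -0.528, 0.53, -0.47]
contact_force: [0.8, 0.1, 1.2]
gripper_width: 85.7
[ 560.6 -261.4  103.6] 0.005 [-0.22345657  0.44804885  0.57070328]
(320, 200) [ 573.6 -261.2   42. ]
(320, 220) [ 560.  -259.5   42. ]
(320, 240) [ 545.6 -257.7   42. ]
[ 301  185   44   57 1772] [322.41139955 213.99097065]
```

View pics/w5.png

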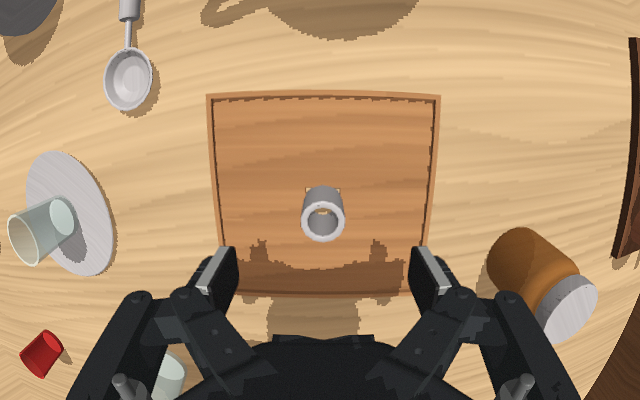

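The hub ring at (323,221) projects to ≈ (559.3, −262), about 1 mm from the TCP, and the tray sides are square with the tool. Descend and grip.

```bash
python3 -m pendant '[{"dx":0.5,"dy":40,"dz":-1.2,"rx":0,"ry":0,"rz":0,"fingers":1},{"dx":0.5,"dy":60,"dz":-1.2,"rx":0,"ry":0,"rz":0,"fingers":1},{"dx":0.5,"dy":74,"dz":-1.2,"rx":0,"ry":0,"rz":0,"fingers":1},{"dx":0.5,"dy":74,"dz":-1.2,"rx":0,"ry":0,"rz":0,"fingers":1},{"dx":0.5,"dy":74,"dz":-1.2,"rx":0,"ry":0,"rz":0,"fingers":0.5},{"dx":0.5,"dy":74,"dz":-1.2,"rx":0,"ry":0,"rz":0,"fingers":0},{"dx":0.5,"dy":74,"dz":-1.2,"rx":0,"ry":0,"rz":0,"fingers":0},{"dx":0.5,"dy":74,"dz":-1.2,"rx":0,"ry":0,"rz":0,"fingers":0},{"dx":0.5,"dy":74,"dz":-1.2,"rx":0,"ry":0,"rz":0,"fingers":0},{"dx":0.5,"dy":74,"dz":-1.2,"rx":0,"ry":0,"rz":0,"fingers":0}]'
```

```text
clock: 6.98
ee_pos: [560.1, -261.7, 30.1]
tcp_rot: [0.468, -0.527, 0.531, -0.47]
contact_force: [-0.5, 2.0, 6.4]
gripper_width: 29.1
```

Gripped at 29.1 mm. Lift with a gentle start, turning the tray square to the world.

```bash
python3 -m pendant '[{"dx":0,"dy":-3,"dz":0,"rx":0,"ry":0,"rz":0,"fingers":0},{"dx":0,"dy":-15,"dz":0,"rx":0,"ry":0,"rz":0,"fingers":0},{"dx":0,"dy":-45,"dz":0,"rx":0,"ry":0,"rz":0,"fingers":0},{"dx":0,"dy":-85,"dz":0,"rx":0,"ry":-0.04,"rz":0,"fingers":0},{"dx":0,"dy":-125,"dz":0,"rx":0,"ry":-0.08,"rz":0,"fingers":0},{"dx":0,"dy":-165,"dz":0,"rx":0,"ry":-0.123,"rz":0,"fingers":0},{"dx":0,"dy":-195,"dz":0,"rx":0,"ry":-0.123,"rz":0,"fingers":0},{"dx":0,"dy":-200,"dz":0,"rx":0,"ry":-0.123,"rz":0,"fingers":0},{"dx":0,"dy":-200,"dz":0,"rx":0,"ry":-0.123,"rz":0,"fingers":0}]'
python3 - <<'E'
from h import *
for i in range(2): p=read_camera('wrist')
s=read_state(); p=read_camera('wrist'); print(s['ee_pos'].round(1),s['qd'].round(3).max(), s['contact_force'],s['moment'],s['gripper_width'],Ro.from_quat(s['tcp_rot']).as_matrix().round(3).tolist())
save(p,'w6')
E
```

```text
clock: 8.1
ee_pos: [558.3, -261.1, 229.0]
tcp_rot: [-0.499, 0.498, -0.501, 0.502]
contact_force: [-0.6, 0.4, -4.0]
gripper_width: 28.8
[ 558.  -261.1  228. ] 0.004 [ 0.22361411 -0.39233206 -3.18499785] [-0.00823817  0.00288208  0.01759022] 28.6286846180706 [[0.002, 0.003, 1.0], [-1.0, 0.0, 0.002], [-0.0, -1.0, 0.003]]
```

View pics/w6.png

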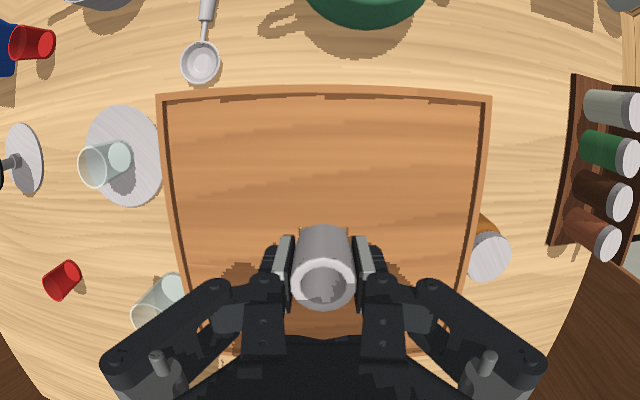

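The tray is held square with the hub ring at (323,285). I'll measure the hub's offset and any tilt in hand.

```bash
python3 - <<'E'
from h import *
s=read_state(); p=read_camera('wrist'); im=p['img'].astype(int); hsv=cv2.cvtColor(p['img'],cv2.COLOR_RGB2HSV)
T=s['ee_pos']
g=im[255:315,285:362].mean(2).astype(int)
m=np.zeros(im.shape[:2],bool); m[255:315,288:359]=g[:,3:74]>165
for t in(165,175,185):
  m[:]=0; m[253:315,288:359]=(im[253:315,288:359].mean(2)>t)
  n,l,st,ce=cv2.connectedComponentsWithStats(m.astype(np.uint8)); k=1+st[1:,4].argmax()
  c=max(cv2.findContours((l==k).astype(np.uint8),0,cv2.CHAIN_APPROX_NONE)[0],key=len); ring=cv2.convexHull(c)[:,0].astype(float)
  print(t,st[k],[ (h,(circ(p,s,ring,15,T[2]+h)[0]-T[:2]).round(1),circ(p,s,ring,15,T[2]+h)[1]) for h in(10,13,16)])
a,b=[atz(p,q,T[2]-18,s) for q in((157,95),(491,97))]
print((a-T).round(1),(b-T).round(1),np.linalg.norm(a-b))
E
```

```text
165 [291 257  64  43 880] [(10, array([-2.5, -0.3]), np.float64(0.52)), (13, array([-0.9, -0.5]), np.float64(0.69)), (16, array([ 0.8, -0.8]), np.float64(0.85))]
175 [291 257  63  43 837] [(10, array([-2.7, -0.2]), np.float64(0.63)), (13, array([-1.1, -0.4]), np.float64(0.81)), (16, array([ 0.6, -0.6]), np.float64(0.99))]
185 [291 258  63  42 793] [(10, array([-2.9, -0.3]), np.float64(0.63)), (13, array([-1.3, -0.5]), np.float64(0.82)), (16, array([ 0.4, -0.7]), np.float64(0.99))]
[ 82.3  82.4 -18. ] [ 81.9 -83.4 -18. ] 165.79000240993966
```

```bash
python3 -m pendant '[{"dx":-25,"dy":0,"dz":1,"rx":0,"ry":0,"rz":0,"fingers":0},{"dx":-80,"dy":0,"dz":4,"rx":0,"ry":0,"rz":0,"fingers":0},{"dx":-140,"dy":0,"dz":7,"rx":0,"ry":0,"rz":0,"fingers":0},{"dx":-200,"dy":0,"dz":10,"rx":0,"ry":0,"rz":0,"fingers":0},{"dx":-260,"dy":0,"dz":13,"rx":0,"ry":0,"rz":0,"fingers":0},{"dx":-320,"dy":0,"dz":16,"rx":0,"ry":0,"rz":0,"fingers":0},{"dx":-380,"dy":0,"dz":19,"rx":0,"ry":0,"rz":0,"fingers":0},{"dx":-440,"dy":0,"dz":22,"rx":0,"ry":0,"rz":0,"fingers":0},{"dx":-490,"dy":0,"dz":24,"rx":0,"ry":0,"rz":0,"fingers":0},{"dx":-512,"dy":0,"dz":24.7,"rx":0,"ry":0,"rz":0,"fingers":0}]'
python3 - <<'E'
from h import *
for i in range(8):
  s=read_state(); p=read_camera('top' if i<7 else 'scene'); print(s['ee_pos'].round(1), s['contact_force'].round(1),s['moment'].round(2))
save(p,'s2')
E
```

```text
clock: 9.55
ee_pos: [581.1, 253.4, 226.7]
tcp_rot: [-0.501, 0.498, -0.5, 0.501]
contact_force: [0.8, -0.0, -2.8]
gripper_width: 29.0
[581.1 253.4 226.7] [ 0.8 -0.  -2.8] [-0.08 -0.02  0.04]
[581.2 254.8 226.5] [ 0.3  1.4 -3.5] [ 0.26 -0.25 -0.01]
[581.3 252.9 226.8] [ 0.3 -0.5 -4.6] [-0.04  0.03  0.03]
[581.5 251.4 227.2] [-1.2 -0.7 -3.2] [-0.07 -0.03  0.01]
[581.6 250.4 227.6] [ 0.6  0.1 -2.8] [-0.03  0.07  0.02]
[581.8 249.9 228. ] [-0.1  0.  -2.4] [-0.02  0.02  0.03]
[581.9 249.6 228.2] [-0.8  0.6 -2.8] [-0.04 -0.02 -0.01]
[581.9 249.6 228.4] [-0.6 -0.2 -2.6] [-0.02 -0.02  0.07]
```

Held weight is about 3 N. Lower to just above the tip.

```bash
python3 -m pendant '[{"dx":-1.4,"dy":20,"dz":0.6,"rx":0,"ry":0,"rz":0,"fingers":0},{"dx":-1.4,"dy":45,"dz":0.6,"rx":0,"ry":0,"rz":0,"fingers":0},{"dx":-1.4,"dy":58,"dz":0.6,"rx":0,"ry":0,"rz":0,"fingers":0},{"dx":-1.4,"dy":62,"dz":0.6,"rx":0,"ry":0,"rz":0,"fingers":0},{"dx":-1.4,"dy":62,"dz":0.6,"rx":0,"ry":0,"rz":0,"fingers":0},{"dx":-1.4,"dy":62,"dz":0.6,"rx":0,"ry":0,"rz":0,"fingers":0}]'
python3 - <<'E'
from h import *
for i in range(3):
  s=read_state(); p=read_camera('wrist' if i<2 else 'scene'); print(s['ee_pos'].round(1), s['contact_force'].round(1),s['moment'].round(2),Ro.from_quat(s['tcp_rot']).as_matrix().round(3).tolist())
cv2.imwrite('pics/s3.png',cv2.resize(p['img'][200:340,320:500,::-1],None,fx=4,fy=4))
E
```

```text
clock: 10.7
ee_pos: [583.2, 251.2, 167.6]
tcp_rot: [-0.499, 0.499, -0.501, 0.502]
contact_force: [0.1, 0.2, -2.7]
gripper_width: 28.9
[583.2 251.2 167.6] [ 0.1  0.2 -2.7] [ 0.   -0.01 -0.02] [[0.001, 0.005, 1.0], [-1.0, 0.0, 0.001], [-0.0, -1.0, 0.005]]
[583.2 251.2 167.5] [ 0.4 -0.4 -4.4] [-0.    0.03 -0.02] [[0.001, 0.005, 1.0], [-1.0, 0.0, 0.001], [-0.0, -1.0, 0.005]]
[583.1 251.2 167.3] [ 0.2 -0.2 -3.3] [-0.01  0.01  0.09] [[0.001, 0.005, 1.0], [-1.0, 0.0, 0.001], [-0.0, -1.0, 0.005]]
```

View pics/s3.png

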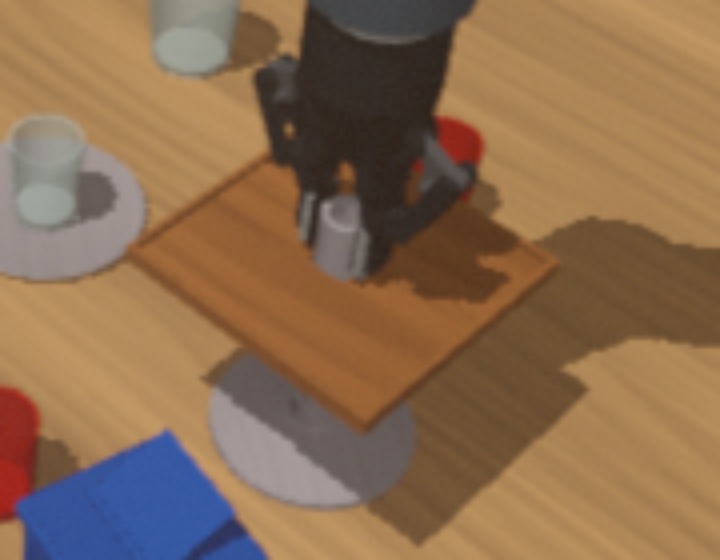

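The scene crop shows the tray held level over the stand foot, clear of the caddy and the saucer. Now I'll feel downward.

```bash
python3 -m pendant '[{"dx":0,"dy":2,"dz":-0.4,"rx":0,"ry":0,"rz":0,"fingers":0},{"dx":0,"dy":4,"dz":-0.4,"rx":0,"ry":0,"rz":0,"fingers":0},{"dx":0,"dy":6,"dz":-0.4,"rx":0,"ry":0,"rz":0,"fingers":0},{"dx":0,"dy":8,"dz":-0.4,"rx":0,"ry":0,"rz":0,"fingers":0},{"dx":0,"dy":8,"dz":-0.4,"rx":0,"ry":0,"rz":0,"fingers":0}]'; python3 -m pendant '[{"dx":0,"dy":2,"dz":0,"rx":0,"ry":0,"rz":0,"fingers":0},{"dx":0,"dy":4,"dz":0,"rx":0,"ry":0,"rz":0,"fingers":0},{"dx":0,"dy":4,"dz":0,"rx":0,"ry":0,"rz":0,"fingers":0}]'
```

```text
clock: 11.48
ee_pos: [582.5, 251.1, 158.8]
tcp_rot: [-0.499, 0.499, -0.501, 0.501]
contact_force: [-0.2, 1.1, -2.1]
gripper_width: 28.7
clock: 11.85
ee_pos: [582.8, 251.0, 154.8]
tcp_rot: [-0.499, 0.499, -0.501, 0.501]
contact_force: [1.7, -1.0, -4.0]
gripper_width: 29.1
```

```bash
python3 -m pendant '[{"dx":0,"dy":1,"dz":0,"rx":0,"ry":0,"rz":0,"fingers":0},{"dx":0,"dy":2,"dz":0,"rx":0,"ry":0,"rz":0,"fingers":0},{"dx":0,"dy":2,"dz":0,"rx":0,"ry":0,"rz":0,"fingers":0}]'
```

```text
clock: 12.22
ee_pos: [583.1, 251.1, 153.9]
tcp_rot: [-0.499, 0.498, -0.501, 0.502]
contact_force: [-1.8, -0.3, 4.1]
gripper_width: 28.8
```

Contact: +7 N at underside ≈ 124 mm with the lateral force toward −x. I'll ease −x without pressing and see.

```bash
python3 -m pendant '[{"dx":0,"dy":0,"dz":-0.8,"rx":0,"ry":0,"rz":0,"fingers":0},{"dx":0,"dy":0,"dz":-1.5,"rx":0,"ry":0,"rz":0,"fingers":0},{"dx":0,"dy":0,"dz":-1.5,"rx":0,"ry":0,"rz":0,"fingers":0}]'; python3 - <<'E'
from h import *
for i in range(3):
  s=read_state(); p=read_camera('scene'); print(s['ee_pos'].round(1), s['contact_force'].round(1),s['moment'].round(2))
E
```

```text
clock: 12.6
ee_pos: [582.6, 251.1, 154.2]
tcp_rot: [-0.498, 0.498, -0.502, 0.502]
contact_force: [5.4, -1.1, 0.6]
gripper_width: 28.7
[582.6 251.1 154.2] [ 5.4 -1.1  0.6] [-0.37 -1.92  0.06]
[582.6 251.1 154.2] [ 5.2 -1.6  0.1] [-0.37 -1.94 -0.06]
[582.6 251.1 154.2] [ 5.3 -2.3  0.5] [-0.34 -1.92 -0.06]
```

```bash
python3 -m pendant '[{"dx":0.2,"dy":0,"dz":0.2,"rx":0,"ry":0,"rz":0,"fingers":0},{"dx":0.2,"dy":0.5,"dz":0.2,"rx":0,"ry":0,"rz":0,"fingers":0},{"dx":0.2,"dy":0.5,"dz":0.2,"rx":0,"ry":0,"rz":0,"fingers":0}]';python3 -m pendant '[{"dx":0,"dy":0.7,"dz":0,"rx":0,"ry":0,"rz":0,"fingers":0},{"dx":0,"dy":0.7,"dz":0,"rx":0,"ry":0,"rz":0,"fingers":0}]'; python3 - <<'E'
from h import *
s=read_state();print(s['ee_pos'].round(2), s['contact_force'].round(1),s['moment'].round(2),Ro.from_quat(s['tcp_rot']).as_matrix().round(3).tolist())
E
```

```text
clock: 13.12
ee_pos: [582.7, 251.1, 154.0]
tcp_rot: [-0.498, 0.498, -0.502, 0.503]
contact_force: [1.4, 0.4, 3.2]
gripper_width: 28.9
clock: 13.38
ee_pos: [582.8, 251.0, 153.9]
tcp_rot: [-0.498, 0.498, -0.502, 0.503]
contact_force: [0.4, -1.0, 6.3]
gripper_width: 28.7
[582.8  251.03 153.86] [ 0.4 -1.   6.3] [-0.16 -0.23 -0.01] [[0.001, 0.009, 1.0], [-1.0, 0.001, 0.001], [-0.001, -1.0, 0.009]]
```

```bash
python3 -m pendant '[{"dx":0,"dy":0.7,"dz":0,"rx":-0.008,"ry":0,"rz":0,"fingers":0},{"dx":0,"dy":1.0,"dz":0,"rx":-0.008,"ry":0,"rz":0,"fingers":0}]';python3 - <<'E'
from h import *
s=read_state();print(s['ee_pos'].round(2), s['contact_force'].round(1),s['moment'].round(2),Ro.from_quat(s['tcp_rot']).as_matrix().round(3).tolist())
E
```

```text
clock: 13.62
ee_pos: [583.1, 251.1, 153.7]
tcp_rot: [-0.5, 0.5, -0.5, 0.501]
contact_force: [0.3, -0.2, 6.3]
gripper_width: 28.5
[583.09 251.07 153.7 ] [ 0.3 -0.2  6.3] [-0.23 -0.02 -0.04] [[0.001, 0.002, 1.0], [-1.0, 0.001, 0.001], [-0.001, -1.0, 0.002]]
```

```bash
for i in 1; do python3 -m pendant '[{"dx":0,"dy":1.2,"dz":0,"rx":0,"ry":0,"rz":0,"fingers":0},{"dx":0,"dy":1.4,"dz":0,"rx":0,"ry":0,"rz":0,"fingers":0}]'; done;python3 - <<'E'
from h import *
for i in range(3):
  s=read_state();p=read_camera('wrist');print(s['ee_pos'].round(2), s['contact_force'].round(1),s['moment'].round(2),Ro.from_quat(s['tcp_rot']).as_matrix().round(3)[0])
E
```

```text
clock: 13.88
ee_pos: [583.3, 251.2, 153.4]
tcp_rot: [-0.499, 0.499, -0.5, 0.501]
contact_force: [-0.8, -0.3, 8.9]
gripper_width: 28.8
[583.25 251.17 153.43] [-0.8 -0.3  8.9] [-0.25  0.21  0.03] [0.002 0.003 1.   ]
[583.26 251.13 153.42] [-0.8 -0.8  7.8] [-0.23  0.22  0.04] [0.002 0.003 1.   ]
[583.28 251.14 153.45] [ 0.2 -1.3  7.5] [-0.22  0.2  -0.04] [0.002 0.003 1.   ]
```

Lateral forces and moments are small, so this looks like the ball peak. I'll press a little more, staying under 18 N.

```bash
python3 -m pendant '[{"dx":0,"dy":1.6,"dz":-0.2,"rx":0,"ry":0,"rz":0,"fingers":0},{"dx":0,"dy":1.9,"dz":-0.2,"rx":0,"ry":0,"rz":0,"fingers":0}]';python3 - <<'E'
from h import *
for i in range(2):
  s=read_state();p=read_camera('wrist');print(s['ee_pos'].round(2), s['contact_force'].round(1),s['moment'].round(2),Ro.from_quat(s['tcp_rot']).as_matrix().round(3)[0])
save(p,'w7')
E
```

```text
clock: 14.28
ee_pos: [583.4, 251.2, 153.0]
tcp_rot: [-0.499, 0.499, -0.5, 0.502]
contact_force: [-1.0, -0.6, 10.0]
gripper_width: 28.8
[583.38 251.17 153.03] [-1.  -0.6 10. ] [-0.36  0.31  0.05] [0.002 0.004 1.   ]
[583.37 251.19 153.04] [-0.9 -1.1  9.2] [-0.3   0.26 -0.02] [0.002 0.004 1.   ]
```

```bash
python3 - <<'E'
from h import *
for f in('w6','w7'):
  im=cv2.imread(f'pics/{f}.png').astype(int)
  for t in(165,175):
    m=np.zeros(im.shape[:2],np.uint8); m[253:325,288:359]=(im[253:325,288:359].mean(2)>t)
    n,l,st,ce=cv2.connectedComponentsWithStats(m); k=1+st[1:,4].argmax(); print(f,t,st[k],ce[k].round(1))
  print(im[255:316:4,323].mean(1).round(),im[281,285:362:5].mean(1).round())
a=cv2.imread('pics/w6.png');b=cv2.imread('pics/w7.png')
cv2.imwrite('pics/c3.png',np.hstack([cv2.resize(i[215:325,265:385],None,fx=3.3,fy=3.3,interpolation=cv2.INTER_CUBIC) for i in(a,b)]))
E
```

```text
w6 165 [291 257  64  43 879] [317.6 273. ]
w6 175 [291 257  63  43 839] [317.4 273. ]
[145. 218. 200. 146. 141. 142. 142. 143. 142. 143. 143. 144. 111. 139.
 122.  98.] [ 67. 145. 202. 140. 125. 137. 142. 142. 139. 134. 108. 108.  92. 200.
 124.  37.]
w7 165 [291 257  64  43 875] [317.3 273. ]
w7 175 [291 257  64  43 835] [317.3 273.1]
[145. 220. 182. 147. 142. 143. 143. 142. 143. 143. 143. 144. 110. 138.
 128.  99.] [ 66. 144. 203. 158. 123. 136. 142. 144. 141. 137. 126.  98.  90. 201.
 127.  68.]
```

View pics/c3.png

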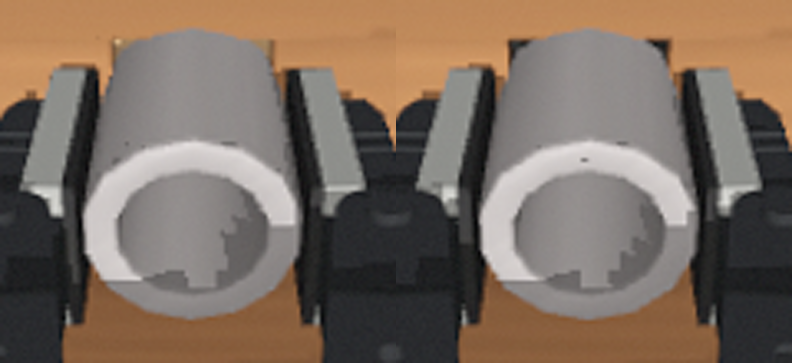

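The hub hasn't slipped in the grip (left: before, right: now), and the black disc shows through the gaps at the hub's base, so it is over the stand. Keep pressing.

```bash
python3 -m pendant '[{"dx":0,"dy":1.9,"dz":-0.3,"rx":0,"ry":0,"rz":0,"fingers":0},{"dx":0,"dy":2.2,"dz":-0.3,"rx":0,"ry":0,"rz":0,"fingers":0}]';python3 - <<'E'
from h import *
for i in range(2):
  s=read_state();p=read_camera('wrist');print(s['ee_pos'].round(2), s['contact_force'].round(1),s['moment'].round(2),Ro.from_quat(s['tcp_rot']).as_matrix().round(3)[0])
E
```

```text
clock: 14.62
ee_pos: [583.5, 251.1, 152.3]
tcp_rot: [-0.499, 0.499, -0.5, 0.503]
contact_force: [-1.1, -1.5, 9.6]
gripper_width: 29.1
[583.46 251.1  152.34] [-1.1 -1.5  9.6] [-0.36  0.23 -0.03] [0.002 0.006 1.   ]
[583.48 251.11 152.35] [-0.8 -1.8  9.4] [-0.48  0.15  0.04] [0.002 0.006 1.   ]
```

It's advancing at constant force. Continue.

```bash
python3 -m pendant '[{"dx":0.2,"dy":1.7,"dz":-0.4,"rx":-0.005,"ry":0,"rz":0,"fingers":0},{"dx":0.2,"dy":2.1,"dz":-0.4,"rx":-0.005,"ry":0,"rz":0,"fingers":0}]'; python3 -m pendant '[{"dx":0,"dy":1.7,"dz":-0.3,"rx":0,"ry":0,"rz":0,"fingers":0},{"dx":0,"dy":2.0,"dz":-0.3,"rx":0,"ry":0,"rz":0,"fingers":0}]';python3 - <<'E'
from h import *
for i in range(2):
  s=read_state();p=read_camera('wrist');print(s['ee_pos'].round(2), s['contact_force'].round(1),s['moment'].round(2),Ro.from_quat(s['tcp_rot']).as_matrix().round(3)[0])
E
```

```text
clock: 14.98
ee_pos: [583.6, 250.9, 151.5]
tcp_rot: [-0.499, 0.499, -0.499, 0.502]
contact_force: [0.4, -0.9, 7.1]
gripper_width: 29.0
clock: 15.22
ee_pos: [583.4, 250.8, 149.9]
tcp_rot: [-0.499, 0.499, -0.499, 0.502]
contact_force: [1.3, -0.5, 2.9]
gripper_width: 28.8
[583.39 250.78 149.93] [ 1.3 -0.5  2.9] [-0.36 -0.57 -0.01] [0.003 0.003 1.   ]
[583.32 250.74 149.61] [ 2.9 -1.4  3.8] [-0.4  -0.72 -0.01] [0.003 0.002 1.   ]
```

Past the peak. Slide down in small increments.

```bash
python3 -m pendant '[{"dx":0.1,"dy":1.5,"dz":0.3,"rx":0,"ry":0,"rz":0,"fingers":0},{"dx":0.1,"dy":2.8,"dz":0.3,"rx":0,"ry":0,"rz":0,"fingers":0},{"dx":0.1,"dy":4,"dz":0.3,"rx":0,"ry":0,"rz":0,"fingers":0}]' | sed -n 2,4p
```

```text
ee_pos: [583.2, 250.7, 144.7]
tcp_rot: [-0.5, 0.5, -0.499, 0.501]
contact_force: [0.5, -0.4, 0.3]
```

```bash
python3 -m pendant '[{"dx":0,"dy":1.5,"dz":0,"rx":0,"ry":0,"rz":0,"fingers":0},{"dx":0,"dy":2.8,"dz":0,"rx":0,"ry":0,"rz":0,"fingers":0},{"dx":0,"dy":4,"dz":0,"rx":0,"ry":0,"rz":0,"fingers":0}]' | sed -n 2,4p
```

```text
ee_pos: [583.2, 250.8, 140.6]
tcp_rot: [-0.5, 0.5, -0.499, 0.501]
contact_force: [1.5, -0.5, -0.1]
```

```bash
python3 -m pendant '[{"dx":0,"dy":1.5,"dz":0.1,"rx":0,"ry":0,"rz":0,"fingers":0},{"dx":0,"dy":3,"dz":0.1,"rx":0,"ry":0,"rz":0,"fingers":0},{"dx":0,"dy":5,"dz":0.1,"rx":0,"ry":0,"rz":0,"fingers":0},{"dx":0,"dy":7,"dz":0.1,"rx":0,"ry":0,"rz":0,"fingers":0}]' | sed -n 2,4p
```

```text
ee_pos: [583.3, 250.7, 133.4]
tcp_rot: [-0.5, 0.5, -0.499, 0.501]
contact_force: [0.9, 0.0, 1.9]
```

```bash
python3 -m pendant '[{"dx":0,"dy":1.5,"dz":0.1,"rx":0,"ry":0,"rz":0,"fingers":0},{"dx":0,"dy":3,"dz":0.1,"rx":0,"ry":0,"rz":0,"fingers":0},{"dx":0,"dy":5,"dz":0.1,"rx":0,"ry":0,"rz":0,"fingers":0},{"dx":0,"dy":7,"dz":0.1,"rx":0,"ry":0,"rz":0,"fingers":0}]' | sed -n 2,4p
```

```text
ee_pos: [583.3, 250.8, 126.4]
tcp_rot: [-0.5, 0.5, -0.499, 0.501]
contact_force: [0.3, -0.5, 1.6]
```

```bash
python3 -m pendant '[{"dx":0,"dy":1.5,"dz":0,"rx":0,"ry":0,"rz":0,"fingers":0},{"dx":0,"dy":3,"dz":0,"rx":0,"ry":0,"rz":0,"fingers":0},{"dx":0,"dy":5,"dz":0,"rx":0,"ry":0,"rz":0,"fingers":0},{"dx":0,"dy":7,"dz":0,"rx":0,"ry":0,"rz":0,"fingers":0}]' | sed -n 2,4p;python3 -m pendant '[{"dx":0,"dy":1.5,"dz":0,"rx":0,"ry":0,"rz":0,"fingers":0},{"dx":0,"dy":3,"dz":0,"rx":0,"ry":0,"rz":0,"fingers":0},{"dx":0,"dy":5,"dz":0,"rx":0,"ry":0,"rz":0,"fingers":0}]' | sed -n 2,4p
```

```text
ee_pos: [583.3, 250.8, 119.2]
tcp_rot: [-0.5, 0.5, -0.499, 0.501]
contact_force: [1.4, 0.2, 2.1]
ee_pos: [583.3, 250.8, 114.1]
tcp_rot: [-0.5, 0.5, -0.499, 0.501]
contact_force: [1.4, -0.5, -1.3]
```

```bash
python3 -m pendant '[{"dx":0,"dy":0.8,"dz":0,"rx":0,"ry":0,"rz":0,"fingers":0},{"dx":0,"dy":1.5,"dz":0,"rx":0,"ry":0,"rz":0,"fingers":0},{"dx":0,"dy":2,"dz":0,"rx":0,"ry":0,"rz":0,"fingers":0}]' | sed -n 2,4p
```

```text
ee_pos: [583.0, 250.6, 111.0]
tcp_rot: [-0.5, 0.5, -0.499, 0.501]
contact_force: [2.5, 0.7, -7.7]
```

```bash
python3 -m pendant '[{"dx":0,"dy":0.8,"dz":0,"rx":0,"ry":0,"rz":0,"fingers":0},{"dx":0,"dy":1.5,"dz":0,"rx":0,"ry":0,"rz":0,"fingers":0},{"dx":0,"dy":2,"dz":0,"rx":0,"ry":0,"rz":0,"fingers":0}]' | sed -n 2,4p
```

```text
ee_pos: [583.0, 250.7, 109.2]
tcp_rot: [-0.5, 0.5, -0.499, 0.501]
contact_force: [0.9, 0.9, -3.7]
```

The pull-down (−7.7 N) is the click. Now creep onto the disc.

```bash
python3 -m pendant '[{"dx":0,"dy":0.5,"dz":0,"rx":0,"ry":0,"rz":0,"fingers":0},{"dx":0,"dy":1,"dz":0,"rx":0,"ry":0,"rz":0,"fingers":0}]' | sed -n 2,4p
```

```text
ee_pos: [583.0, 250.7, 108.9]
tcp_rot: [-0.5, 0.5, -0.499, 0.501]
contact_force: [-1.0, 0.9, 2.3]
```

```bash
python3 -m pendant '[{"dx":0,"dy":0.5,"dz":0,"rx":0,"ry":0,"rz":0,"fingers":0},{"dx":0,"dy":1,"dz":0,"rx":0,"ry":0,"rz":0,"fingers":0}]' | sed -n 2,4p
```

```text
ee_pos: [582.9, 250.7, 108.8]
tcp_rot: [-0.5, 0.5, -0.499, 0.501]
contact_force: [-3.3, -0.4, 5.3]
```

It stopped at 108.9 with rising force, exactly 46 mm below the ball contact, so it is home. Release and rise straight up.

```bash
python3 -m pendant '[{"dx":0,"dy":0,"dz":0,"rx":0,"ry":0,"rz":0,"fingers":0.3},{"dx":0,"dy":0,"dz":0,"rx":0,"ry":0,"rz":0,"fingers":0.7},{"dx":0,"dy":0,"dz":0,"rx":0,"ry":0,"rz":0,"fingers":1},{"dx":0,"dy":0,"dz":0,"rx":0,"ry":0,"rz":0,"fingers":1},{"dx":0,"dy":-15,"dz":0,"rx":0,"ry":0,"rz":0,"fingers":1},{"dx":0,"dy":-60,"dz":0,"rx":0,"ry":0,"rz":0,"fingers":1},{"dx":0,"dy":-120,"dz":0,"rx":0,"ry":0,"rz":0,"fingers":1},{"dx":0,"dy":-170,"dz":0,"rx":0,"ry":0,"rz":0,"fingers":1},{"dx":0,"dy":-170,"dz":0,"rx":0,"ry":0,"rz":0,"fingers":1}]'
python3 - <<'E'
from h import *
for i in range(3):
  s=read_state(); p=read_camera('wrist')
save(p,'w8'); print(s['ee_pos'],s['contact_force'],s['clock'])
for n,z in(('tray_hub',100),('cup_mid',36.5)):
  for r in spot_point(p,n)[:3]: q=px(r['position']); print(n,r['p'],q,atz(p,q,z,s).round(1))
E
```

```text
clock: 20.32
ee_pos: [584.7, 250.8, 285.7]
tcp_rot: [-0.496, 0.499, -0.5, 0.505]
contact_force: [-0.0, 1.0, -0.2]
gripper_width: 85.7
[582.90368325 250.53409152 280.04743828] [-0.83077356  0.8840564  -0.68805125] 20.425
tray_hub 0.59 [323.328 173.52 ] [582.4 250.8 100. ]
tray_hub 0.2 [490.624 165.52 ] [594.3  65.1 100. ]
cup_mid 0.89 [501.184 172.52 ] [571.2   7.1  36.5]
cup_mid 0.66 [363.776 295.12 ] [383.8 191.   36.5]
```

View pics/w8.png

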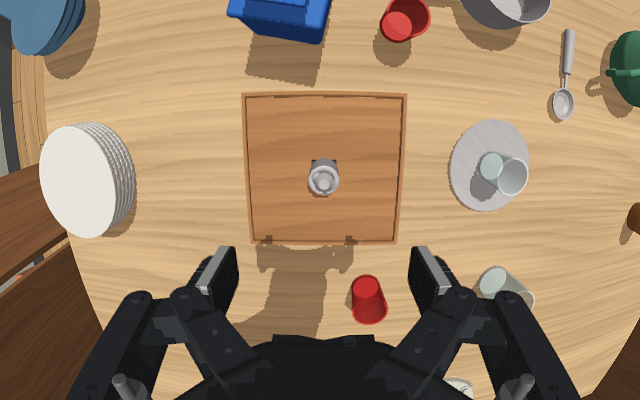

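The tray sits home with the spigot standing out of the hub at (323,178). The cup on the saucer is at (505,175), big cup (505,285), red look-alike (368,298). I'll check the tray height from its corner spacing and go to the cup.

```bash
python3 - <<'E'
from h import *
s=read_state(); p=read_camera('wrist')
from scipy.optimize import brentq
C=((242,94),(407,94),(397,243),(252,243))
f=lambda z:np.mean([np.linalg.norm(atz(p,C[i],z,s)-atz(p,C[i-1],z,s)) for i in range(4)])
z=brentq(lambda z:f(z)-170,0,160); c=np.array([atz(p,q,z,s) for q in C]); print(s['ee_pos'],z,c.round(1).tolist(),c.mean(0))
E
python3 -m pendant '[{"dx":30,"dy":0,"dz":-1,"rx":0,"ry":0,"rz":0,"fingers":1},{"dx":90,"dy":0,"dz":-4,"rx":0,"ry":0,"rz":0,"fingers":1},{"dx":150,"dy":20,"dz":-7,"rx":0,"ry":0,"rz":0,"fingers":1},{"dx":205,"dy":45,"dz":-10,"rx":0,"ry":0,"rz":0,"fingers":1},{"dx":240,"dy":80,"dz":-10,"rx":0,"ry":0,"rz":0,"fingers":1},{"dx":244,"dy":110,"dz":-10,"rx":0,"ry":0,"rz":0,"fingers":1},{"dx":244,"dy":110,"dz":-10,"rx":0,"ry":0,"rz":0,"fingers":1},{"dx":244,"dy":110,"dz":-10,"rx":0,"ry":0,"rz":0,"fingers":1}]'
python3 - <<'E'
from h import *
for i in range(4):
  s=read_state(); p=read_camera('wrist')
save(p,'w9'); print(s['ee_pos'],s['contact_force'],s['clock'],Ro.from_quat(s['tcp_rot']).as_matrix().round(3).tolist())
R=[]
for c in('wrist','top','scene'):
  q0=p if c=='wrist' else read_camera(c)
  for f in(spot_point,find_in):
   for r in f(q0,'cup_mid')[:3]:
    q=px(r['position']); print(c,f.__name__,round(r['p'],2),q,atz(q0,q,36.5,s).round(1))
E
```

```text
[582.37918744 250.17071551 277.66797246] 82.81462420001074 [[662.8, 334.2, 82.8], [663.5, 163.7, 82.8], [493.9, 163.0, 82.8], [493.4, 333.4, 82.8]] [578.40195588 248.56755611  82.8146242 ]
clock: 21.62
ee_pos: [573.6, 6.5, 168.6]
tcp_rot: [0.501, -0.499, 0.499, -0.501]
contact_force: [-0.0, -0.4, 0.2]
gripper_width: 85.2
[573.75939643   6.8723244  168.94865362] [-0.83234951 -0.26525283 -0.16548487] 21.775 [[0.004, 0.001, 1.0], [-1.0, 0.001, 0.004], [-0.001, -1.0, 0.001]]
wrist call 0.94 [320.512 186.   ] [574.2   9.1  36.5]
wrist call 0.76 [178.368 336.28 ] [379.6 185.6  36.5]
wrist call 0.88 [321.088 194.92 ] [566.1   8.6  36.5]
wrist call 0.82 [177.088 357.   ] [337.1 200.   36.5]
wrist call 0.56 [160.128   7.92 ] [740.8 153.1  36.5]
top call 0.81 [293.632 192.32 ] [581.8  -1.8  36.5]
top call 0.77 [292.928 193.32 ] [5.789e+02 2.000e-01 3.650e+01]
scene call 0.9 [428.48 244.8 ] [382.9 188.3  36.5]
scene call 0.77 [317.696 315.88 ] [763.2 163.2  36.5]
scene call 0.65 [332.416 242.2  ] [566.9   6.9  36.5]
scene call 0.93 [332.032 241.   ] [564.4   2.7  36.5]
scene call 0.69 [319.808 314.6  ] [757.2 163.8  36.5]
scene call 0.56 [428.288 243.8  ] [380.  185.6  36.5]
```

Corner spacing gives the lip at about 83 mm, i.e. disc ≈ 72, agreeing with the disc fit. The travel from ball contact to stop (45–46 mm) confirms it is home. Wrist fix for the cup: (574, 9) with TCP at (573.8, 6.9). I'll check this against the saucer circle, then grip.

```bash
python3 - <<'E'
from h import *
s=read_state(); p=read_camera('wrist'); im=p['img'].astype(int); hsv=cv2.cvtColor(p['img'],cv2.COLOR_RGB2HSV)
print(s['ee_pos'])
for t in(25,40):
  m=((hsv[...,1]<t)&(im.max(2)>120)); n,l,st,ce=cv2.connectedComponentsWithStats(m.astype(np.uint8))
  ks=[k for k in range(1,n) if st[k,4]>800 and abs(ce[k][0]-320)<80 and 80<ce[k][1]<250]; print([st[k].tolist() for k in ks])
  k=max(ks,key=lambda k:st[k,4]); pts=cv2.convexHull(np.argwhere(l==k)[:,::-1].astype(np.int32))[:,0].astype(float)
  print(circ(p,s,pts,70,8),circ(p,s,pts,70,4))
E
```

```text
[572.94428565   6.22642221 167.51717049]
[[252, 104, 144, 139, 15566]]
(array([573.15,   6.2 ]), np.float64(1.02)) (array([572.23,   5.95]), np.float64(0.13))
[[252, 104, 144, 139, 15687]]
(array([573.41,   5.95]), np.float64(0.77)) (array([572.25,   5.93]), np.float64(0.21))
```

```bash
python3 -m pendant '[{"dx":-1,"dy":45,"dz":0.5,"rx":0,"ry":0,"rz":0,"fingers":1},{"dx":-1,"dy":90,"dz":0.5,"rx":0,"ry":0,"rz":0,"fingers":1},{"dx":-1,"dy":118,"dz":0.5,"rx":0,"ry":0,"rz":0,"fingers":1},{"dx":-1,"dy":129,"dz":0.5,"rx":0,"ry":0,"rz":0,"fingers":1},{"dx":-1,"dy":129,"dz":0.5,"rx":0,"ry":0,"rz":0,"fingers":1},{"dx":-1,"dy":129,"dz":0.5,"rx":0,"ry":0,"rz":0,"fingers":0.65},{"dx":-1,"dy":129,"dz":0.5,"rx":0,"ry":0,"rz":0,"fingers":0.5},{"dx":-1,"dy":129,"dz":0.5,"rx":0,"ry":0,"rz":0,"fingers":0.3},{"dx":-1,"dy":129,"dz":0.5,"rx":0,"ry":0,"rz":0,"fingers":0.3},{"dx":-1,"dy":129,"dz":0.5,"rx":0,"ry":0,"rz":0,"fingers":0.3}]'
```

```text
clock: 23.52
ee_pos: [574.1, 7.5, 40.2]
tcp_rot: [-0.5, 0.499, -0.499, 0.501]
contact_force: [-1.8, 1.3, 6.0]
gripper_width: 49.5
```

Cup gripped (49.5 mm). Lift, then carry across.

```bash
python3 -m pendant '[{"dx":0,"dy":-3,"dz":0,"rx":0,"ry":0,"rz":0,"fingers":0.3},{"dx":0,"dy":-20,"dz":0,"rx":0,"ry":0,"rz":0,"fingers":0.3},{"dx":0,"dy":-60,"dz":0,"rx":0,"ry":0,"rz":0,"fingers":0.3},{"dx":0,"dy":-110,"dz":0,"rx":0,"ry":0,"rz":0,"fingers":0.3},{"dx":0,"dy":-160,"dz":0,"rx":0,"ry":0,"rz":0,"fingers":0.3},{"dx":0,"dy":-190,"dz":0,"rx":0,"ry":0,"rz":0,"fingers":0.3},{"dx":0,"dy":-190,"dz":0,"rx":0,"ry":0,"rz":0,"fingers":0.3}]' && python3 -m pendant '[{"dx":-25,"dy":0,"dz":-6,"rx":0,"ry":0,"rz":0,"fingers":0.3},{"dx":-75,"dy":0,"dz":-18,"rx":0,"ry":0,"rz":0,"fingers":0.3},{"dx":-125,"dy":0,"dz":-28,"rx":0,"ry":0,"rz":0,"fingers":0.3},{"dx":-175,"dy":0,"dz":-36,"rx":0,"ry":0,"rz":0,"fingers":0.3},{"dx":-215,"dy":0,"dz":-42,"rx":0,"ry":0,"rz":0,"fingers":0.3},{"dx":-238,"dy":0,"dz":-42,"rx":0,"ry":0,"rz":0,"fingers":0.3},{"dx":-243,"dy":0,"dz":-42,"rx":0,"ry":0,"rz":0,"fingers":0.3},{"dx":-243,"dy":0,"dz":-42,"rx":0,"ry":0,"rz":0,"fingers":0.3},{"dx":-243,"dy":0,"dz":-42,"rx":0,"ry":0,"rz":0,"fingers":0.3},{"dx":-243,"dy":0,"dz":-42,"rx":0,"ry":0,"rz":0,"fingers":0.3}]'
python3 - <<'E'
from h import *
s=read_state(); p=read_camera('scene'); print(s['ee_pos'],s['contact_force'],s['moment'],s['gripper_width'],Ro.from_quat(s['tcp_rot']).as_matrix().round(3).tolist())
a=read_camera('wrist'); 
cv2.imwrite('pics/c4.png',np.hstack([cv2.resize(p['img'][180:330,320:500,::-1],(420,350)),cv2.resize(a['img'][60:360,160:480,::-1],(373,350))]))
E
```

```text
clock: 24.4
ee_pos: [575.2, 7.4, 233.5]
tcp_rot: [-0.498, 0.498, -0.5, 0.503]
contact_force: [-0.4, 0.1, -1.0]
gripper_width: 49.3
clock: 25.65
ee_pos: [532.6, 249.4, 233.9]
tcp_rot: [-0.498, 0.498, -0.501, 0.503]
contact_force: [0.2, 0.3, -1.6]
gripper_width: 49.9
[532.56033184 249.43447589 233.85338138] [ 0.20608478  0.32879147 -1.59857487] [-0.03881886  0.03032587 -0.02807223] 49.879762172967624 [[0.002, 0.007, 1.0], [-1.0, 0.002, 0.002], [-0.002, -1.0, 0.007]]
```

```bash
python3 -m pendant '[{"dx":-1,"dy":40,"dz":-1,"rx":-0.006,"ry":0,"rz":0,"fingers":0.3},{"dx":-1,"dy":80,"dz":-1,"rx":-0.006,"ry":0,"rz":0,"fingers":0.3},{"dx":-1,"dy":98,"dz":-1,"rx":-0.006,"ry":0,"rz":0,"fingers":0.3},{"dx":-1,"dy":104,"dz":-1,"rx":-0.006,"ry":0,"rz":0,"fingers":0.3},{"dx":-1,"dy":104,"dz":-1,"rx":-0.006,"ry":0,"rz":0,"fingers":0.3}]' && python3 -m pendant '[{"dx":0,"dy":1,"dz":0,"rx":0,"ry":0,"rz":0,"fingers":0.3},{"dx":0,"dy":3,"dz":0,"rx":0,"ry":0,"rz":0,"fingers":0.3},{"dx":0,"dy":5,"dz":0,"rx":0,"ry":0,"rz":0,"fingers":0.3},{"dx":0,"dy":5,"dz":0,"rx":0,"ry":0,"rz":0,"fingers":0.3}]'
```

```text
clock: 26.38
ee_pos: [532.6, 250.9, 130.4]
tcp_rot: [-0.5, 0.5, -0.499, 0.502]
contact_force: [0.2, 0.9, 0.3]
gripper_width: 49.5
clock: 26.88
ee_pos: [532.5, 250.9, 125.2]
tcp_rot: [-0.5, 0.5, -0.499, 0.502]
contact_force: [0.7, -0.4, 0.1]
gripper_width: 50.0
```

```bash
python3 -m pendant '[{"dx":0,"dy":1,"dz":0,"rx":0,"ry":0,"rz":0,"fingers":0.3},{"dx":0,"dy":2,"dz":0,"rx":0,"ry":0,"rz":0,"fingers":0.3}]' | sed -n 2,4p
```

```text
ee_pos: [532.5, 250.9, 123.2]
tcp_rot: [-0.5, 0.5, -0.499, 0.502]
contact_force: [0.2, -0.2, -0.8]
```

```bash
python3 -m pendant '[{"dx":0,"dy":1,"dz":0,"rx":0,"ry":0,"rz":0,"fingers":0.3},{"dx":0,"dy":2,"dz":0,"rx":0,"ry":0,"rz":0,"fingers":0.3}]' | sed -n 2,4p
```

```text
ee_pos: [532.5, 250.9, 121.1]
tcp_rot: [-0.5, 0.5, -0.499, 0.502]
contact_force: [0.6, -0.1, -0.9]
```

```bash
python3 -m pendant '[{"dx":0,"dy":0.8,"dz":0,"rx":0,"ry":0,"rz":0,"fingers":0.3},{"dx":0,"dy":1.5,"dz":0,"rx":0,"ry":0,"rz":0,"fingers":0.3}]' | sed -n 2,4p
```

```text
ee_pos: [532.8, 251.0, 120.9]
tcp_rot: [-0.499, 0.499, -0.499, 0.502]
contact_force: [-4.7, -0.1, 9.0]
```

```bash
python3 -m pendant '[{"dx":0,"dy":0.8,"dz":0,"rx":0,"ry":0,"rz":0,"fingers":0.3},{"dx":0,"dy":1.5,"dz":0,"rx":0,"ry":0,"rz":0,"fingers":0.3}]' | sed -n 2,4p
```

```text
ee_pos: [533.0, 251.0, 120.9]
tcp_rot: [-0.499, 0.499, -0.5, 0.503]
contact_force: [-5.0, -1.1, 11.8]
```

```bash
python3 -m pendant '[{"dx":0,"dy":0.8,"dz":0,"rx":0,"ry":0,"rz":0,"fingers":0.3},{"dx":0,"dy":1.3,"dz":0,"rx":0,"ry":0,"rz":0,"fingers":0.3}]' | sed -n 2,4p
```

```text
ee_pos: [533.0, 251.0, 120.9]
tcp_rot: [-0.499, 0.499, -0.5, 0.503]
contact_force: [-5.8, -0.6, 11.2]
```

Touched the board at 121 mm, consistent with the felt tray height. I'll relax the push and level up, then take a look before opening.

```bash
python3 -m pendant '[{"dx":0,"dy":-0.3,"dz":-0.4,"rx":-0.006,"ry":0,"rz":0,"fingers":0.3},{"dx":0,"dy":-0.3,"dz":-0.4,"rx":-0.006,"ry":0,"rz":0,"fingers":0.3}]'
python3 - <<'E'
from h import *
s=read_state(); p=read_camera('scene'); print(s['contact_force'],s['moment'],Ro.from_quat(s['tcp_rot']).as_matrix().round(3).tolist())
a=read_camera('wrist'); 
cv2.imwrite('pics/c5.png',np.hstack([cv2.resize(p['img'][200:320,350:470,::-1],(400,400),interpolation=cv2.INTER_CUBIC),cv2.resize(a['img'][60:360,170:470,::-1],(400,400),interpolation=cv2.INTER_CUBIC)]))
E
```

```text
clock: 28.38
ee_pos: [532.7, 251.1, 121.0]
tcp_rot: [-0.5, 0.5, -0.498, 0.501]
contact_force: [-0.4, 0.1, 1.4]
gripper_width: 50.0
[-0.38571883  0.1121282   1.42778826] [0.03639995 0.1818085  0.01917433] [[0.003, -0.001, 1.0], [-1.0, 0.003, 0.003], [-0.003, -1.0, -0.001]]
```

View pics/c5.png

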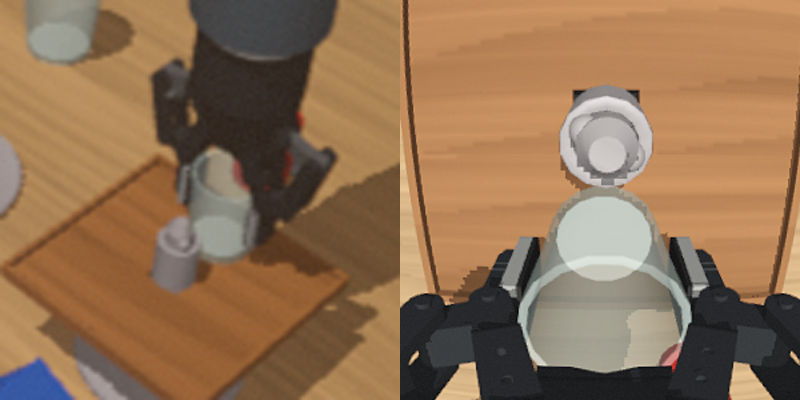

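The cup's foot is upright on the board just behind the hub, inside the lip, and the spigot stands out of the hub. Open and rise.

```bash
python3 -m pendant '[{"dx":0,"dy":0,"dz":0,"rx":0,"ry":0,"rz":0,"fingers":0.6},{"dx":0,"dy":0,"dz":0,"rx":0,"ry":0,"rz":0,"fingers":0.8},{"dx":0,"dy":0,"dz":0,"rx":0,"ry":0,"rz":0,"fingers":1},{"dx":0,"dy":0,"dz":0,"rx":0,"ry":0,"rz":0,"fingers":1},{"dx":0,"dy":-10,"dz":0,"rx":0,"ry":0,"rz":0,"fingers":1},{"dx":0,"dy":-40,"dz":0,"rx":0,"ry":0,"rz":0,"fingers":1},{"dx":0,"dy":-90,"dz":0,"rx":0,"ry":0,"rz":0,"fingers":1},{"dx":0,"dy":-140,"dz":0,"rx":0,"ry":0,"rz":0,"fingers":1},{"dx":0,"dy":-140,"dz":0,"rx":0,"ry":0,"rz":0,"fingers":1},{"dx":0,"dy":-140,"dz":0,"rx":0,"ry":0,"rz":0,"fingers":1}]'
python3 - <<'E'
from h import *
for i in range(4): s=read_state(); p=read_camera('wrist')
print(s['ee_pos'],s['contact_force'],s['gripper_width'])
for n,zs in(('cup_mid',(111,117)),('tray_hub',(93,100)),('saucer',(0,)),('big_cup',(0,)),('jar',(0,))):
  for c in ('wrist','top','scene'):
   q0=p if c=='wrist' else read_camera(c)
   for r in spot_point(q0,n)[:3]:
    q=px(r['position']); print(n,c,round(r['p'],2),q.round(),*[atz(q0,q,z,s).round() for z in zs])
E
```

```text
clock: 29.72
ee_pos: [532.6, 250.7, 261.2]
tcp_rot: [-0.5, 0.5, -0.498, 0.502]
contact_force: [-0.2, 0.1, -1.3]
gripper_width: 85.6
[532.36542123 250.3617939  259.81086681] [ 0.25614556 -0.0880082   0.06758915] 85.56506363791934
cup_mid wrist 0.91 [323. 183.] [530. 250. 111.] [532. 250. 117.]
cup_mid wrist 0.9 [368. 274.] [431. 203. 111.] [435. 204. 117.]
cup_mid top 0.83 [235. 134.] [730. 156. 111.] [728. 155. 117.]
cup_mid top 0.72 [311. 267.] [369. -53. 111.] [368. -54. 117.]
cup_mid top 0.71 [224. 267.] [371. 168. 111.] [371. 167. 117.]
cup_mid scene 0.88 [318. 315.] [801. 207. 111.] [805. 210. 117.]
cup_mid scene 0.77 [417. 262.] [525. 248. 111.] [531. 252. 117.]
cup_mid scene 0.58 [429. 245.] [457. 231. 111.] [462. 234. 117.]
tray_hub wrist 0.74 [327. 124.] [582. 247.  93.] [583. 248. 100.]
tray_hub wrist 0.44 [501. 129.] [585.  64.  93.] [586.  69. 100.]
tray_hub top 0.88 [199. 184.] [593. 253.  93.] [592. 251. 100.]
tray_hub scene 0.61 [401. 277.] [577. 244.  93.] [583. 247. 100.]Traceback (most recent call last):
  File "<stdin>", line 7, in <module>
ValueError: only the last four pictures can be asked about
```

The wrist and scene views agree: cup at (532, 250), hub at (583, 248), offset −50 mm. That is inside the ±60 mm limit, and nothing touches the gripper.

```bash
python3 -c "
from plant import *
print(sign_off())"
```

```text
the job is handed in; nothing more can be done
None
```

The tea stand is assembled, the small cup is set down on the tray, and the job was handed in at about 30 s of the 72 s. No verdict came back.

**Tray:**
- The hub met the sprung balls at a TCP height of about 154 mm and the tray stopped at 109 mm. That is 45 mm of travel, against the 46 mm expected.
- The click showed as a 7.7 N downward pull just before it stopped.
- The highest wrist reading while pressing was 10 N, about 13 N on the stand once the tray's 3 N weight is added.
- A close-up shows the spigot standing out of the hub.

**Cup:**
- It touched the tray softly, with the wrist reading peaking at about 12 N, and I relaxed that before opening the fingers.
- The last wrist and scene views put it about 50 mm from the hub axis, inside the 60 mm limit. It looked upright in the picture taken just before release.
- The force reading was near zero after I backed away.

**Checks that disagreed or failed:**
- **Stop disc height:** camera fits put it at about 72 mm, while touch suggested about 79 mm. I trusted the felt travel and the click.
- **First move:** it was refused because the rows were incomplete, and nothing moved.
- **Final check on other objects:** my last script stopped before re-measuring the saucer, big cup and jar. I never re-measured the spoon or the back row either. I saw no sign that anything had been touched, but their final positions are not measured.

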